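# Load the curing oven and wind up its timer

## Robot

A 7-joint arm with a two-finger parallel gripper is mounted at the origin on a cart in front of the work surface, level with it; the furniture and walls round the work are solid. World frame = base frame: x ahead of the robot, y to its left, z up, the work surface at z = 0. Lengths are in m, angles in rad, forces in N, time in s.
With the tool pointing down it reaches from about 0.4 to 0.85 m from the base axis. Payload 10.4 kg.
Tool frame: the origin (TCP) lies midway between the tips of the shut fingers; the grasp point (between the pads) lies 19 mm behind it; z points along the fingers, y is the line along which they close (so a half turn about z gives the same grasp; the last joint's range is limited). The gripper opens to 87 mm and grips with 3 to 60 N. Pads are 19 mm wide; open, the fingers measure 117 mm over their backs; the gripper's body (75 mm by 190 mm) begins 51 mm behind the grasp point.
Start: joints at [1.168, 0.332, -0.065, 1.46, 0.022, 1.35, -0.088], TCP at [0.232, -0.58, 0.223] pointing down, gripper open.
Joint ranges: [-2.6, 2.6], [-0.5, 2.12], [-1.47, 1.34], [0.16, 2.42], [-1.27, 4.41], [0.06, 2.06], [-2.6, 2.6]. Speed limits (rad/s): [2.22, 2.22, 2.79, 2.79, 3.14, 3.14, 3.14].

## Interface

Orientations are given as a unit quaternion [x, y, z, w].
In Python, from bench import r gives the robot as it stands.
- The arm moves only by the tool arm_command, never from a script. Its arguments are lists of equal length, an entry for each row: "xyz": the shift along the world's x, y, z in m, a list of three; "rot": the turn, a rotation vector about the world's x, y, z in rad, a list of three. In form: {"xyz": [[tx, ty, tz], ...], "rot": [[ax, ay, az], ...]}. A call has 1 to 20 rows; each row is the pose to reach, as a shift and turn from the pose commanded when the call began; what a row does not reach only later rows make up. A row lasts 1/12 s, in which the tool goes at most 41.7 mm and 7.16 degrees, less where a joint would pass 70% of its speed; a pose out of reach is approached as far as the arm can. A call with a gripper value outside its range is refused whole. "grip" is the opening, from 0 (shut) to 1 (fully open), set as the call begins (left out, the last holds). The fingers move at their own pace and stop on an object; "squeeze" is the grip in N (left out, the last holds). Time passes only in rows, so rows that repeat a pose let the fingers close. It gives the time, the measured TCP pose, the force, the opening and the grip force at its end, in the units of the state.
- r.read_state(): the state, without advancing time (a new reading comes with each control period).
- r.camera(name): name is "scene" or "top" or "wrist"; returns the picture (420x560x3 uint8, red, green, blue); there is no depth.
- r.camera_model(name): a dict with "fx", "fy", "cx", "cy" (pixels), "k1" (the pictures are not rectified: a ray, as slopes to the right and down, at radius r is drawn at 1 + k1 r^2 times it, then the intrinsics apply), "T" (4x4, takes a point from camera to world coordinates). Camera axes: x right, y up, looking along -z (the intrinsics and any distortion apply to the point x, -y, -z); pixel columns grow to the right and rows downward; lengths in m; the calibration is good to about 2 mm. A picture is of the moment at which its call begins: read the wrist's pose just before it. camera_model takes no time and is no camera call; for the wrist camera it gives the pose at the moment of the call.
- r.close_job(): hands the job in; it is judged then, once.
Trained networks look in the newest picture that a camera, given by its name, has taken for a name from the list of things; names that differ only in an ending like _2 or _b are one class to them, and where a whole thing is asked for, a point or a joint stands for the part that bears it (a point fixed in the world has none). Each returns a list of dicts, best first, with "conf" (0 to 1); they miss things now and then, are a little off and sometimes report something else, mostly with a low value. They report only what shows in the picture. A call takes as long as a camera call. They do not tell look-alikes from the thing itself.
- r.look_for(label, camera): "at" ([x, y, z] in m, in the coordinates of the camera as it stood for that picture, good to about 4 mm: the middle of the surface that is visible of it).
- r.spot_point(label, camera): "at" ([x, y, z] in m, in the coordinates of the camera as it stood for that picture, good to about 4 mm: a listed point, or the origin of a listed thing).
The state is a dict: "time": time; "joint_positions": joint angles; "joint_vel": joint speeds; "joint_torque": joint torques, N m; "ee_pos": TCP position; "eef_rot": TCP orientation; "ft_force": force on the tool from outside, world axes, zero at the start; "torque": the same for the moment, N m; "width": finger opening in m; "grip_force": force on a finger pad.
Only numpy, scipy, OpenCV 4.12 (cv2) and the standard library are available. Lean on these libraries where they do the work, as an engineer would, in place of code of your own. Each camera call takes 0.05 s, during which the arm holds its last target. There are 200 camera calls.

## Task

Put the freshly glued tee bracket, standing on its base, into the open drawer of the small curing oven on the bench and push the drawer fully shut. Only then wind the spring-driven timer clockwise with its wing key until its pointer stands at 50 minutes, and let go; do not upset the bottle, the tape roll or the can beside it.

Things in the scene. Friction and masses are not known exactly. Their poses are not given: they have to be found in the camera images.
- timer_key (a joint): Winding angle of the timer's steel wing key, rad. 0 = pointer at the 0 mark; grows as the key turns clockwise as seen facing the panel, 0.08727 a minute (50 minutes = 4.363), to a stop at 60 minutes (5.236). A spring resists ever harder (winding takes 0.13 to 0.2 N m), but the clockwork holds the key where it is let go. At the start 2 to 10 minutes are left on it.
- key_grip (a point): Middle of the key's wing, on its turning axis. Turns with the key: x along the wing to the end with the black pointer line, z out of the panel along the axis, 35 degrees from vertical, leaning to the oven's front. Wing: flat bar 44 mm long (x), 12 thick (y), 26 high (z -13 to +13 mm), both ends alike. Below it a black hub 36 mm wide, up to z = -13 mm; dial face at z = -26 mm.
- dial: Round black dial plate of the timer, 90 mm wide, on the left half of the oven's sloping panel; origin at its centre on the panel; x up the slope, z out of the panel. White marks: a long one every 10 minutes, from 0 (lower left, 7 o'clock, with a white dot) clockwise over 30 (top) to 60 (5 o'clock). 50 is the sixth long mark counting 0, a little below 3 o'clock.
- drawer (a joint): How far the oven's drawer is pulled out, m: 0 = fully shut, grows toward the oven's front (0.074 to 0.086 at the start). It stays where it is left; pushing it takes about 3 N.
- tray_middle (a point): On the floor of the drawer's steel tray, middle of the part uncovered when open; moves with the drawer. x points into the oven (the way it shuts), y across, z up; floor 16 mm above the bench. It lies 37 mm behind the inside of the front plate. Tray inside 200 mm wide, 123 long; side walls 24 mm, front plate 64 mm high above the floor. Parts up to 60 mm high pass into the oven.
- drawer_front (a point): Middle of the front edge of the folded lip along the top of the drawer's grey front plate, 70 mm above the bench; the lip is 90 mm wide, its front edge 10 mm high, 14 mm in front of the plate. The drawer can be pushed shut here. Axes as tray_middle (x points into the oven).
- oven: Small white sheet-metal bench curing oven, fixed: 150 mm deep (x, front to back), 240 wide (y), 158 high; origin at the middle of its underside. From its 88 mm high front edge an aluminium-faced panel rises at 35 degrees to the horizontal, with the timer on its left half and an amber lamp on its right. The drawer is below the panel.
- bracket: Bare aluminium tee bracket, 0.12 kg, lying loose on the bench on its base: base plate 52 x 46 x 6 mm, on it an upright web 52 mm long (along x), 8 mm thick (y), rising to 44 mm above the underside. Origin in the middle of the underside, z up.
- glue_bottle: Small glue bottle with a screw cap, 40 mm diameter, 95 mm high, standing on the bench; origin at the middle of its underside. Bystander: bracket and bottle stand one on each side of the oven, either way round.
- tape_roll: Roll of masking tape lying flat, 100 mm diameter, 25 mm high, origin at the middle of its underside. Bystander.
- steel_can: Steel can with a stirring rod in it, 123 x 90 x 154 mm, origin at the middle of its underside. Bystander.
Things that resemble listed ones, but are neither listed nor needed, are in the scene too. Leave any green look-alike of the bracket alone.

How it is judged:
On the way, in this order (a step that is already met when the one before it is completed fails the run):
1. the bracket stands in the tray, let go (x of bracket in the frame of tray_middle between -0.06 and 0.08 m and y of bracket in the frame of tray_middle between -0.1 and 0.1 m and z of bracket in the frame of tray_middle between -0.006 and 0.006 m and angle between bracket's own z axis and vertical below 0.1 rad and contact force between the fingers and bracket below 0.05 N), for 0.2 s.
2. the drawer is shut with the bracket in it (x of bracket in the frame of tray_middle between -0.06 and 0.08 m and y of bracket in the frame of tray_middle between -0.1 and 0.1 m and z of bracket in the frame of tray_middle between -0.006 and 0.006 m and angle between bracket's own z axis and vertical below 0.1 rad and value of joint drawer below 0.004 m), for 0.2 s.
3. the timer is wound to 50 minutes, within 3 (value of joint drawer below 0.004 m and value of joint timer_key between 4.10169 and 4.62531 rad), for 0.2 s.
At the end, for the whole second after the job is handed in: The bracket stands on its base in the tray, at rest; the drawer is shut to within 4 mm; the timer's pointer stands at 50 minutes, within 3 minutes either way (all of step 3 and x of bracket in the frame of tray_middle between -0.06 and 0.08 m and y of bracket in the frame of tray_middle between -0.1 and 0.1 m and z of bracket in the frame of tray_middle between -0.006 and 0.006 m and angle between bracket's own z axis and vertical below 0.1 rad and linear speed of bracket below 0.01 m/s); the robot touches nothing.
It fails at once if the timer is wound while the drawer is open (value of joint timer_key above 1.1 rad and value of joint drawer above 0.012 m).
It fails at once if the bottle, the tape roll or the can is pushed more than 3 cm or the bottle or the can tipped (distance of any of glue_bottle, tape_roll, steel_can from where it was at the start of the episode above 0.03 m or angle between any of glue_bottle, steel_can's own z axis and vertical above 0.35 rad).
It also fails if it takes over 72 s, if anything falls off the work surface, if the arm or the gripper's body presses on something with over 40 N, if the wrist force passes 120 N, or if a joint passes its speed limit or range.

## Working session

There is one attempt and no reset: what is moved stays moved. The work goes in short steps, Python scripts to look and compute and a tool call to move; the robot and the scene stay as the last step left them, time stands still between calls to the robot, and variables do not carry over. Pictures are saved under pics/ and viewed, at most 10 in all, crops included, and the job is handed in when it is done.

Besides the shell and the picture viewer there is one more tool, called by a JSON object that holds its "op" and its "data". arm_command: Moves the arm, as the interface text tells. Its arguments: {"type":"object","properties":{"xyz":{"type":"array"},"rot":{"type":"array"},"grip":{"type":"number"},"squeeze":{"type":"number"}},"required":["xyz","rot"]}

```bash
mkdir -p pics
cat > h.py <<'E'
import numpy as np, cv2
from bench import r
from scipy.spatial.transform import Rotation as R
def snap(cam,name=None):
    T=np.array(r.camera_model(cam)["T"]); im=r.camera(cam)
    if name: cv2.imwrite(f"pics/{name}.png",im[:,:,::-1])
    return im,T
def w(T,p): return (T@np.append(p,1))[:3]
def px(cam,P,T=None):
    m=r.camera_model(cam); T=np.array(m["T"]) if T is None else T
    c=np.linalg.inv(T)@np.append(P,1); x,y=c[0]/-c[2],-c[1]/-c[2]
    k=1+m["k1"]*(x*x+y*y); return np.array([m["fx"]*x*k+m["cx"],m["fy"]*y*k+m["cy"]])
def ray(cam,uv,z,T=None):
    m=r.camera_model(cam); T=np.array(m["T"]) if T is None else T
    d=np.array([(uv[0]-m["cx"])/m["fx"],(uv[1]-m["cy"])/m["fy"]]); s=d.copy()
    for _ in range(20): s=d/(1+m["k1"]*(s@s))
    v=T[:3,:3]@np.array([s[0],-s[1],-1]); o=T[:3,3]; return o+v*(z-o[2])/v[2]
def find(label,cam,T,fn="spot_point"):
    for d in getattr(r,fn)(label,cam):
        P=w(T,d["at"]); print(cam,fn,label,round(d["conf"],2),P.round(4),px(cam,P,T).round())
E
python3 - <<'E'
from h import *
ims=[]
for c in("scene","top"):
    im,T=snap(c); ims.append(im)
    for l in("bracket","drawer_front","tray_middle","key_grip","dial","oven","glue_bottle","tape_roll","steel_can"): find(l,c,T)
cv2.imwrite("pics/a.png",ims[0][:,:,::-1]);cv2.imwrite("pics/b.png",ims[1][:,:,::-1])
s=r.read_state();print(s["time"],s["ee_pos"],s["eef_rot"])
E
```

```text
scene spot_point bracket 0.66 [ 0.5267 -0.3805 -0.0007] [371. 196.]
scene spot_point bracket 0.52 [ 0.4776 -0.2751 -0.0016] [356. 219.]
scene spot_point drawer_front 0.94 [ 0.4421 -0.0432  0.0665] [304. 247.]
scene spot_point tray_middle 0.71 [ 0.4936 -0.043   0.0163] [292. 245.]
scene spot_point key_grip 0.56 [0.5733 0.0008 0.1474] [264. 202.]
scene spot_point dial 0.82 [ 0.5859 -0.0026  0.125 ] [263. 204.]
scene spot_point dial 0.65 [ 6.167e-01 -3.540e-02  2.000e-04] [267. 221.]
scene spot_point oven 0.77 [ 0.6166 -0.0345  0.0015] [267. 221.]
scene spot_point glue_bottle 0.72 [ 0.4959  0.3338 -0.0022] [171. 311.]
scene spot_point tape_roll 0.83 [ 6.708e-01 -3.415e-01 -2.000e-04] [335. 175.]
scene spot_point steel_can 0.77 [ 0.6551  0.3107 -0.0014] [156. 263.]
top spot_point bracket 0.59 [ 4.785e-01 -2.802e-01  1.000e-04] [373. 243.]
top spot_point bracket 0.57 [ 0.5224 -0.3819 -0.0026] [409. 226.]
top spot_point drawer_front 0.85 [ 0.4389 -0.0419  0.0682] [287. 258.]
top spot_point tray_middle 0.81 [ 0.4992 -0.0421  0.0156] [287. 237.]
top spot_point key_grip 0.45 [ 0.5679 -0.0014 
[... 166 characters left out ...]
81 [ 0.6099 -0.0331 -0.0012] [282. 199.]
top spot_point oven 0.71 [0.5907 0.0029 0.1216] [268. 198.]
top spot_point glue_bottle 0.59 [0.4956 0.3306 0.0022] [153. 243.]
top spot_point glue_bottle 0.41 [ 0.5193 -0.3814 -0.0006] [409. 227.]
top spot_point tape_roll 0.56 [ 6.654e-01 -3.458e-01 -5.000e-04] [392. 176.]
top spot_point steel_can 0.57 [0.6569 0.312  0.0036] [160. 186.]
top spot_point steel_can 0.33 [ 6.124e-01 -3.170e-02 -3.000e-04] [282. 198.]
top spot_point steel_can 0.22 [ 0.4966  0.3311 -0.0006] [153. 242.]
top spot_point steel_can 0.16 [ 0.4372 -0.0419  0.0699] [287. 259.]
1.0 [ 0.23170835 -0.58046614  0.22253791] [ 9.82021179e-01  1.88770773e-01 -4.37551984e-06  8.34046901e-06]
```

View pics/a.png

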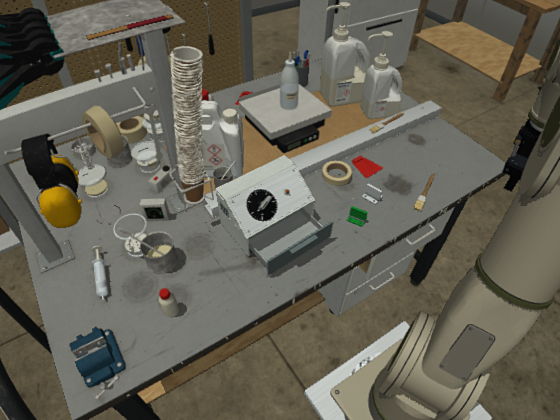

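View pics/b.png

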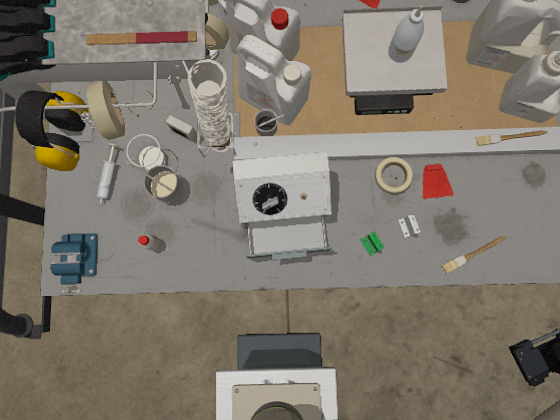

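Bracket candidates: the green tee (scene 357,216 / top 373,243) and the bare metal tee (scene 372,193 / top 409,227). The metal one fits "bare aluminium", while the green one is the look-alike. I'll confirm in one enlarged crop, together with the oven.

Run:
```python
from h import *
a=cv2.imread("pics/b.png")
c1=cv2.resize(a[145:265,228:336],None,fx=4.5,fy=4.5,interpolation=cv2.INTER_CUBIC)[:540]
c2=cv2.resize(a[205:260,355:429],None,fx=4,fy=4,interpolation=cv2.INTER_CUBIC)
o=np.zeros((540,c1.shape[1]+c2.shape[1],3),np.uint8);o[:,:c1.shape[1]]=c1;o[:c2.shape[0],c1.shape[1]:]=c2
b=cv2.imread("pics/a.png");c3=cv2.resize(b[180:230,342:390],None,fx=6,fy=6,interpolation=cv2.INTER_CUBIC)
o[230:230+c3.shape[0],c1.shape[1]:c1.shape[1]+c3.shape[1]]=c3
print(o.shape);cv2.imwrite("pics/c.png",o)
```

```text
(540, 782, 3)
```

View pics/c.png

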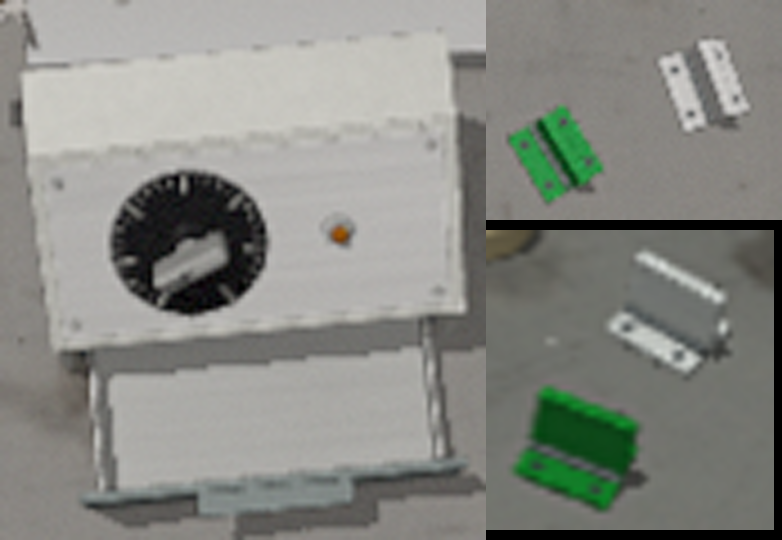

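The enlarged crop settles it. The bare aluminium tee is the pale one at top (409,227), with its web yawed about +0.4 rad. The green one is the look-alike. The oven is yawed about +0.1 rad and the wing key's pointer is at lower left. Moving above the bracket.

{"op": "arm_command", "data": {"xyz": [[0.03,0.02,0],[0.065,0.044,0],[0.1,0.068,0],[0.135,0.092,0],[0.17,0.116,0],[0.205,0.14,0],[0.24,0.164,-0.005],[0.27,0.184,-0.01],[0.29,0.198,-0.02],[0.29,0.198,-0.02],[0.29,0.198,-0.02],[0.29,0.198,-0.02]], "rot": [[0,0,0],[0,0,0],[0,0,0],[0,0,0],[0,0,0],[0,0,0],[0,0,0],[0,0,0],[0,0,0],[0,0,0],[0,0,0],[0,0,0]], "grip": 1, "squeeze": 30}}

```text
time: 2.0
ee_pos: [0.5211, -0.3834, 0.2026]
eef_rot: [0.982, 0.188, -0.0, 0.0]
ft_force: [-0.0, -1.0, 0.9]
width: 0.0871
grip_force: 0.0
```

Run:
```python
from h import *
im,T=snap("wrist","d")
find("bracket","wrist",T); find("bracket","wrist",T,"look_for")
s=r.read_state();print(s["time"],s["ee_pos"],R.from_quat(s["eef_rot"]).as_matrix().round(3).tolist(),np.round(s["joint_positions"],3),s["ft_force"]); print(T.round(3).tolist(), r.camera_model("wrist")["fx"])
# yaws from the top crop
f=lambda u,v:np.array([355+(u-486)/4,205+v/4]); g=lambda u,v:np.array([228+u/4.5,145+v/4.5])
for A,B in((f(659,60),f(690,131)),(f(720,38),f(748,108))):
    d=ray("top",A,.006)-ray("top",B,.006);print("bracket yaw",np.arctan2(d[1],d[0]))
for A,B,z in((g(85,500),g(463,463),.08),(g(62,350),g(465,310),.088),(g(22,72),g(447,32),.158)):
    d=ray("top",A,z)-ray("top",B,z);print("oven yaw",np.arctan2(-d[0],d[1]),ray("top",A,z),ray("top",B,z))
```

```text
wrist spot_point bracket 0.75 [ 0.5249 -0.3788 -0.0012] [277. 185.]
wrist spot_point bracket 0.59 [ 0.4743 -0.2769  0.0033] [178. 194.]
wrist look_for bracket 0.62 [ 0.53   -0.377   0.0072] [277. 181.]
wrist look_for bracket 0.58 [ 0.4806 -0.2823  0.0113] [182. 192.]
2.15 [ 0.52068785 -0.383998    0.20312549] [[0.93, 0.368, 0.0], [0.368, -0.93, -0.001], [-0.0, 0.001, -1.0]] [ 0.737  0.4   -0.231  1.416  0.093  1.335 -0.691] [-0.21046556  0.09941541  0.05360659]
[[0.371, 0.898, 0.237, 0.586], [-0.929, 0.359, 0.094, -0.357], [-0.0, -0.255, 0.967, 0.366], [0.0, 0.0, 0.0, 1.0]] 324.03809381808077
bracket yaw 0.34426461098391997
bracket yaw 0.30706421066882766
oven yaw 0.07096950219835356 [0.4460619  0.06333318 0.08      ] [ 0.46160946 -0.15537262  0.08      ]
oven yaw 0.07207684788975552 [0.5327071  0.07473066 0.088     ] [ 0.54962961 -0.15964684  0.088     ]
oven yaw 0.06634101500795511 [0.68057369 0.08893522 0.158     ] [ 0.69639314 -0.14917153  0.158     ]
```

View pics/d.png

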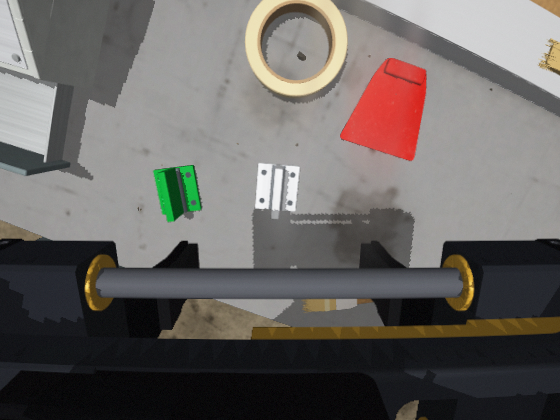

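The wrist picture shows the bare tee at (277,187), with base corners about (258,163), (255,208), (299,165) and (297,210). The green tee is left at (178,192). Computing the bracket pose.

Run:
```python
from h import *
im=cv2.imread("pics/d.png"); c=im[155:220,245:310]
m=(c.min(2)>150).astype(np.uint8); n,l,st,ce=cv2.connectedComponentsWithStats(m)
pts=np.argwhere(m)[:,::-1]+[245,155]
P=np.array([ray("wrist",p,.006)[:2] for p in pts.astype(float)])
print(st.tolist()); rc=cv2.minAreaRect(P.astype(np.float32)*1000); print(rc)
C=[ray("wrist",p,.006) for p in((258,163),(255,208),(299,165),(297,210))]
print(np.round(C,4),np.mean(C,0)); 
for a,b in((0,1),(2,3)): d=C[a]-C[b];print(np.arctan2(d[1],d[0]))
```

```text
Traceback (most recent call last):
  File "h.py", line 14, in ray
    m=r.camera_model(cam); T=np.array(m["T"]) if T is None else T
ValueError: time passes only in moves, steps and waits
```

```bash
cat >> h.py <<'E'
_c={}
def _cm(cam,f=r.camera_model):
    if cam not in _c: _c[cam]=f(cam)
    return _c[cam]
def ray(cam,uv,z,T=None):
    m=_cm(cam); T=np.array(m["T"]) if T is None else T
    d=np.array([(uv[0]-m["cx"])/m["fx"],(uv[1]-m["cy"])/m["fy"]]); s=d.copy()
    for _ in range(20): s=d/(1+m["k1"]*(s@s))
    v=T[:3,:3]@np.array([s[0],-s[1],-1]); o=T[:3,3]; return o+v*(z-o[2])/v[2]
E
python3 - <<'E'
from h import *
im=cv2.imread("pics/d.png"); c=im[155:220,245:310]
pts=np.argwhere(c.min(2)>150)[:,::-1]+[245,155]
P=np.array([ray("wrist",p,.006)[:2] for p in pts.astype(float)])
print(len(P),cv2.minAreaRect(P.astype(np.float32)*1000))
C=[ray("wrist",p,.006) for p in((258,163),(255,208),(299,165),(297,210))]
print(np.round(C,4).tolist(),np.mean(C,0))
for a,b in((0,1),(2,3)): d=C[a]-C[b];print(np.arctan2(d[1],d[0]))
E
```

```text
3399 ((522.5659790039062, -380.4652404785156), (73.24462127685547, 73.75750732421875), 21.66170310974121)
[[0.5407, -0.3509, 0.006], [0.4915, -0.3659, 0.006], [0.5555, -0.3939, 0.006], [0.507, -0.4115, 0.006]] [ 0.52367408 -0.38051646  0.006     ]
0.2955180405248442
0.34883629252664866
```

{"op": "arm_command", "data": {"xyz": [[0.003,0.0035,-0.03],[0.003,0.0035,-0.065],[0.003,0.0035,-0.1],[0.003,0.0035,-0.13],[0.003,0.0035,-0.155],[0.003,0.0035,-0.175],[0.003,0.0035,-0.187],[0.003,0.0035,-0.187],[0.003,0.0035,-0.187]], "rot": [[0,0,-0.055],[0,0,-0.055],[0,0,-0.055],[0,0,-0.055],[0,0,-0.055],[0,0,-0.055],[0,0,-0.055],[0,0,-0.055],[0,0,-0.055]]}}

```text
time: 2.9
ee_pos: [0.5246, -0.3796, 0.0161]
eef_rot: [0.987, 0.161, 0.0, 0.0]
ft_force: [-0.3, 0.2, 0.6]
width: 0.0868
grip_force: 0.0
```

{"op": "arm_command", "data": {"xyz": [[0,0,0],[0,0,0],[0,0,0],[0,0,0],[0,0,0],[0,0,0],[0,0,0],[0,0,0]], "rot": [[0,0,0],[0,0,0],[0,0,0],[0,0,0],[0,0,0],[0,0,0],[0,0,0],[0,0,0]], "grip": 0, "squeeze": 25}}

```text
time: 3.57
ee_pos: [0.5247, -0.379, 0.0156]
eef_rot: [0.987, 0.162, -0.0, 0.0]
ft_force: [0.3, 0.5, 0.3]
width: 0.0415
grip_force: 0.0
```

{"op": "arm_command", "data": {"xyz": [[0,0,0],[0,0,0],[0,0,0],[0,0,0],[0,0,0],[0,0,0],[0,0,0],[0,0,0],[0,0,0]], "rot": [[0,0,0],[0,0,0],[0,0,0],[0,0,0],[0,0,0],[0,0,0],[0,0,0],[0,0,0],[0,0,0]]}}

```text
time: 4.32
ee_pos: [0.5247, -0.379, 0.0156]
eef_rot: [0.987, 0.162, 0.0, 0.0]
ft_force: [0.7, -0.7, -0.8]
width: 0.0078
grip_force: 25.0
```

{"op": "arm_command", "data": {"xyz": [[0,0,0.015],[0,0,0.04],[0,0,0.07],[0,0,0.1],[0,0,0.13],[0,0,0.15],[0,0,0.16],[0,0,0.16]], "rot": [[0,0,0],[0,0,0],[0,0,0],[0,0,0],[0,0,0],[0,0,0],[0,0,0],[0,0,0]]}}

```text
time: 4.98
ee_pos: [0.5256, -0.3795, 0.1778]
eef_rot: [0.987, 0.162, 0.001, 0.001]
ft_force: [0.1, -0.6, -2.8]
width: 0.008
grip_force: 25.0
```

{"op": "arm_command", "data": {"xyz": [[-0.001,0.02,0.005],[-0.003,0.055,0.005],[-0.006,0.09,0.005],[-0.009,0.125,0.005],[-0.013,0.16,0.005],[-0.017,0.195,0.005],[-0.021,0.23,0.005],[-0.025,0.265,0.005],[-0.028,0.295,0.005],[-0.03,0.32,0.005],[-0.03,0.337,0.005],[-0.03,0.337,0.005],[-0.03,0.337,0.005],[-0.03,0.337,0.005]], "rot": [[0,0,-0.02],[0,0,-0.05],[0,0,-0.08],[0,0,-0.11],[0,0,-0.14],[0,0,-0.17],[0,0,-0.2],[0,0,-0.225],[0,0,-0.24],[0,0,-0.25],[0,0,-0.255],[0,0,-0.255],[0,0,-0.255],[0,0,-0.255]]}}

```text
time: 6.15
ee_pos: [0.4941, -0.0429, 0.1793]
eef_rot: [0.999, 0.035, -0.001, 0.0]
ft_force: [-0.2, 0.0, -1.5]
width: 0.0076
grip_force: 25.0
```

Run:
```python
from h import *
im,T=snap("wrist","e")
for l in("tray_middle","drawer_front","key_grip","dial","oven"): find(l,"wrist",T)
im,T=snap("top")
for l in("oven","dial","key_grip","tray_middle"): find(l,"top",T)
s=r.read_state();print(s["time"],s["ee_pos"],R.from_quat(s["eef_rot"]).as_matrix().round(3).tolist(),np.round(s["joint_positions"],3),s["ft_force"],s["width"])
```

```text
wrist spot_point tray_middle 0.58 [ 0.4971 -0.0385  0.0179] [275. 193.]
wrist spot_point drawer_front 0.68 [ 0.6177 -0.033   0.0008] [278.  70.]
wrist spot_point key_grip 0.92 [ 0.5724 -0.      0.1503] [214. 106.]
wrist spot_point dial 0.83 [ 0.5897 -0.0035  0.125 ] [228.  81.]
wrist spot_point oven 0.91 [ 6.175e-01 -3.240e-02  4.000e-04] [278.  70.]
wrist spot_point oven 0.16 [ 0.4969 -0.0413  0.017 ] [278. 194.]
top spot_point dial 0.59 [0.5909 0.0038 0.1198] [268. 198.]
6.7 [ 0.49474904 -0.04206045  0.18059443] [[0.998, 0.07, 0.0], [0.07, -0.998, -0.0], [0.0, 0.0, -1.0]] [ 0.39   0.105 -0.42   1.831  0.046  1.215 -1.544] [ 1.08509395  0.5733852  -1.15083605] 0.008125388248342186
```

View pics/e.png

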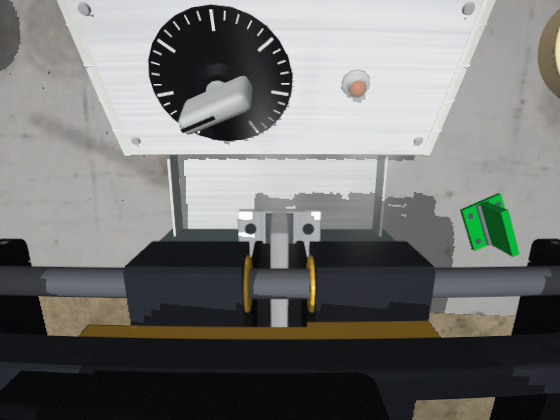

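The wrist picture shows the bracket held at (279,240), aligned with the tray between its sides (172 and 385). The dial is at (220,75) with the pointer line at (197,123). Lowering.

{"op": "arm_command", "data": {"xyz": [[0,0,-0.02],[0,0,-0.05],[0,0,-0.08],[0,0,-0.105],[0,0,-0.125],[0,0,-0.137],[0,0,-0.144],[0,0,-0.148],[0,0,-0.148]], "rot": [[0,0,0],[0,0,0],[0,0,0],[0,0,0],[0,0,0],[0,0,0],[0,0,0],[0,0,0],[0,0,0]]}}

```text
time: 7.45
ee_pos: [0.495, -0.042, 0.0327]
eef_rot: [0.999, 0.035, 0.0, 0.0]
ft_force: [-0.6, -0.5, -2.5]
width: 0.0077
grip_force: 25.0
```

{"op": "arm_command", "data": {"xyz": [[0,0,-0.001],[0,0,-0.0015],[0,0,-0.0015]], "rot": [[0,0,0],[0,0,0],[0,0,0]]}}

```text
time: 7.7
ee_pos: [0.4953, -0.0421, 0.0318]
eef_rot: [0.999, 0.035, 0.001, 0.0]
ft_force: [-0.3, 0.4, -1.3]
width: 0.0079
grip_force: 25.0
```

{"op": "arm_command", "data": {"xyz": [[0,0,0],[0,0,0],[0,0,0],[0,0,0],[0,0,0],[0,0,0],[0,0,0]], "rot": [[0,0,0],[0,0,0],[0,0,0],[0,0,0],[0,0,0],[0,0,0],[0,0,0]], "grip": 0.5}}

```text
time: 8.28
ee_pos: [0.4947, -0.042, 0.0311]
eef_rot: [0.999, 0.035, -0.0, 0.0]
ft_force: [-1.0, -0.3, 0.2]
width: 0.0416
grip_force: 0.0
```

{"op": "arm_command", "data": {"xyz": [[0,0,0.015],[0,0,0.04],[0,0,0.075],[0,0,0.11],[-0.01,0,0.13],[-0.03,-0.001,0.13],[-0.05,-0.002,0.13],[-0.07,-0.003,0.13],[-0.085,-0.003,0.13],[-0.095,-0.003,0.13],[-0.095,-0.003,0.13],[-0.095,-0.003,0.13]], "rot": [[0,0,0],[0,0,0],[0,0,0],[0.003,-0.04,0],[0.01,-0.14,0],[0.017,-0.24,0],[0.024,-0.34,0],[0.031,-0.44,0],[0.037,-0.53,0],[0.042,-0.6,0],[0.042,-0.61,0],[0.042,-0.61,0]]}}

```text
time: 9.28
ee_pos: [0.4313, -0.0562, 0.1765]
eef_rot: [0.957, 0.033, 0.287, -0.014]
ft_force: [-0.9, -0.4, -0.5]
width: 0.0434
grip_force: 0.0
```

Run:
```python
from h import *
im,T=snap("wrist","f")
for l in("bracket","tray_middle","drawer_front","key_grip","dial","oven"): find(l,"wrist",T)
s=r.read_state();print(s["time"],s["ee_pos"],R.from_quat(s["eef_rot"]).as_matrix().round(3).tolist(),np.round(s["joint_positions"],3),s["ft_force"],s["width"])
```

```text
wrist spot_point bracket 0.69 [ 0.4765 -0.2769  0.0035] [484. 260.]
wrist spot_point bracket 0.58 [ 0.4978 -0.0407  0.0167] [271. 224.]
wrist spot_point drawer_front 0.57 [ 0.4402 -0.0483  0.0674] [272. 272.]
wrist spot_point drawer_front 0.46 [ 0.6159 -0.0321 -0.0015] [272. 137.]
wrist spot_point key_grip 0.89 [5.726e-01 4.000e-04 1.476e-01] [220.  81.]
wrist spot_point dial 0.59 [ 0.5863 -0.002   0.123 ] [230.  88.]
wrist spot_point oven 0.69 [ 0.6183 -0.0323 -0.0024] [272. 136.]
9.6333 [ 0.43082864 -0.05335121  0.17630975] [[0.835, 0.078, 0.545], [0.06, -0.997, 0.049], [0.547, -0.008, -0.837]] [ 0.788 -0.499 -0.522  2.416 -0.686  0.707 -0.814] [0.02955981 0.24546393 0.40210858] 0.04346203051271784
```

View pics/f.png

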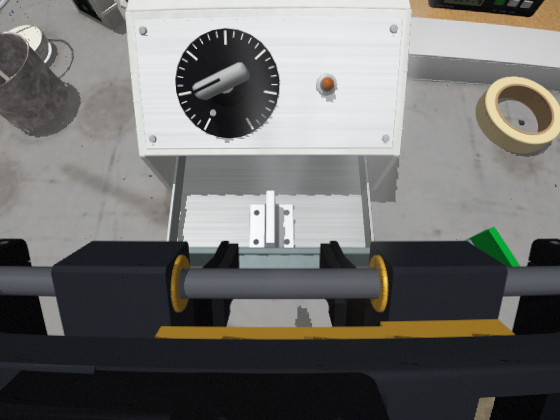

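The picture shows the bracket standing in the tray at (271,225), the key pointer line at (205,92) and the 0 dot at (212,113). The arm hit joint limits at this tilt, so I'll push with less tilt.

{"op": "arm_command", "data": {"xyz": [[0,0,0],[-0.005,0.0,-0.005],[-0.01,0.0,-0.01],[-0.01,0.0,-0.01],[-0.01,0.0,-0.01],[-0.01,0.0,-0.01]], "rot": [[-0.008,0.12,0],[-0.016,0.24,0],[-0.025,0.36,0],[-0.033,0.48,0],[-0.033,0.48,0],[-0.033,0.48,0]]}}

```text
time: 10.13
ee_pos: [0.4218, -0.0531, 0.1657]
eef_rot: [0.998, 0.036, 0.049, -0.009]
ft_force: [-0.1, -0.3, -0.0]
width: 0.0435
grip_force: 0.0
```

Run:
```python
from h import *
s=r.read_state();print(s["time"],s["ee_pos"],R.from_quat(s["eef_rot"]).as_matrix().round(3).tolist(),np.round(s["joint_positions"],3))
```

```text
10.1333 [ 0.4217517  -0.05305851  0.16565164] [[0.993, 0.073, 0.097], [0.072, -0.997, 0.022], [0.098, -0.015, -0.995]] [ 1.028 -0.151 -0.896  2.064 -0.172  1.085 -1.293]
```

{"op": "arm_command", "data": {"xyz": [[-0.013,0.004,-0.01],[-0.026,0.008,-0.03],[-0.026,0.008,-0.06],[-0.026,0.008,-0.085],[-0.026,0.008,-0.106],[-0.026,0.008,-0.106],[-0.026,0.008,-0.106]], "rot": [[0,0,0],[0,0,0],[0,0,0],[0,0,0],[0,0,0],[0,0,0],[0,0,0]]}}

```text
time: 10.72
ee_pos: [0.3937, -0.0462, 0.0602]
eef_rot: [0.998, 0.035, 0.049, -0.007]
ft_force: [-0.0, -0.4, 0.5]
width: 0.0433
grip_force: 0.0
```

Run:
```python
from h import *
s=r.read_state();print(s["time"],s["ee_pos"],R.from_quat(s["eef_rot"]).as_matrix().round(3).tolist(),np.round(s["joint_positions"],3),s["ft_force"])
```

```text
10.7167 [ 0.39371368 -0.04617897  0.06020887] [[0.993, 0.071, 0.097], [0.07, -0.997, 0.017], [0.098, -0.01, -0.995]] [ 1.025 -0.038 -0.968  2.243 -0.073  0.825 -1.397] [-0.0346701  -0.41081663  0.54942701]
```

{"op": "arm_command", "data": {"xyz": [[0.01,0.001,0],[0.02,0.001,0],[0.028,0.002,0],[0.034,0.002,0],[0.04,0.003,0],[0.046,0.003,0],[0.053,0.004,0],[0.06,0.004,0],[0.067,0.005,0],[0.074,0.005,0],[0.081,0.006,0],[0.088,0.006,0],[0.094,0.007,0],[0.1,0.007,0],[0.1,0.007,0]], "rot": [[0,0,0],[0,0,0],[0,0,0],[0,0,0],[0,0,0],[0,0,0],[0.002,-0.03,0],[0.004,-0.06,0],[0.006,-0.09,0],[0.008,-0.12,0],[0.01,-0.15,0],[0.012,-0.18,0],[0.014,-0.2,0],[0.014,-0.2,0],[0.014,-0.2,0]]}}

```text
time: 11.97
ee_pos: [0.4954, -0.0394, 0.0605]
eef_rot: [0.988, 0.035, 0.149, -0.01]
ft_force: [-1.0, -1.6, -1.8]
width: 0.043
grip_force: 0.9
```

{"op": "arm_command", "data": {"xyz": [[0.005,0,0],[0.009,0.001,0],[0.012,0.001,0],[0.012,0.001,0]], "rot": [[0,0,0],[0,0,0],[0,0,0],[0,0,0]]}}

```text
time: 12.3
ee_pos: [0.5077, -0.0381, 0.0605]
eef_rot: [0.988, 0.035, 0.149, -0.011]
ft_force: [-0.8, -1.3, -1.0]
width: 0.0436
grip_force: 0.5
```

{"op": "arm_command", "data": {"xyz": [[0.003,0,0],[0.005,0,0],[0.005,0,0]], "rot": [[0,0,0],[0,0,0],[0,0,0]]}}

```text
time: 12.55
ee_pos: [0.5122, -0.0379, 0.0603]
eef_rot: [0.988, 0.036, 0.149, -0.011]
ft_force: [-2.2, 0.5, 0.5]
width: 0.0438
grip_force: 0.8
```

Run:
```python
from h import *
im,T=snap("scene","g")
c=cv2.resize(im[170:290,210:350],None,fx=5,fy=5,interpolation=cv2.INTER_CUBIC);cv2.imwrite("pics/g.png",c[:,:,::-1])
for l in("drawer_front","tray_middle","bracket"): find(l,"scene",T)
s=r.read_state();print(s["time"],s["ee_pos"],s["ft_force"])
```

```text
scene spot_point drawer_front 0.45 [ 0.5731 -0.0029  0.1478] [265. 202.]
scene spot_point tray_middle 0.66 [ 0.5732 -0.0379  0.0141] [276. 228.]
scene spot_point bracket 0.79 [ 0.4752 -0.2752 -0.0027] [357. 220.]
12.75 [ 0.51211056 -0.03812018  0.06045104] [-1.43370114  1.07683478 -1.11387613]
```

View pics/g.png

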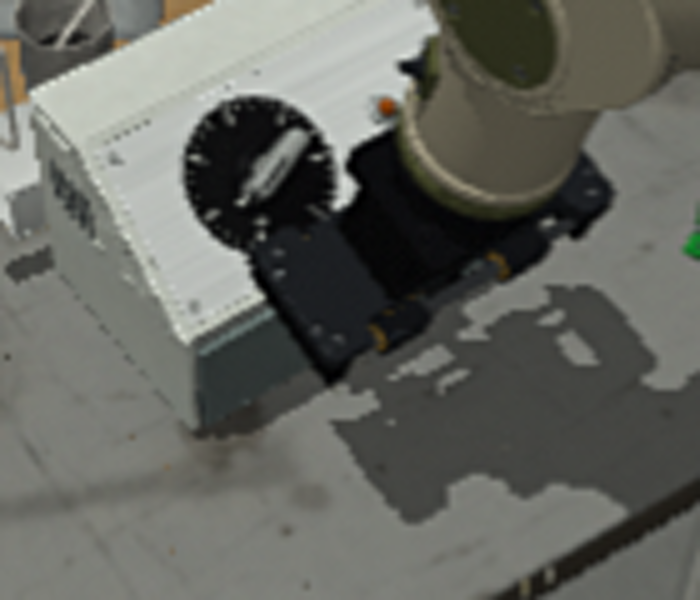

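The crop shows the drawer front about flush with the oven at (230,370). I'll push on until the force rises.

{"op": "arm_command", "data": {"xyz": [[0.003,0,0],[0.004,0,0],[0.004,0,0]], "rot": [[0,0,0],[0,0,0],[0,0,0]]}}

```text
time: 13.0
ee_pos: [0.5133, -0.0385, 0.0588]
eef_rot: [0.989, 0.035, 0.146, -0.01]
ft_force: [-13.6, 0.2, 4.9]
width: 0.0437
grip_force: 5.7
```

The drawer is hard shut, with 13.6 N at the stop. Backing off.

{"op": "arm_command", "data": {"xyz": [[-0.01,-0.001,0],[-0.03,-0.002,0.0],[-0.045,-0.003,0.02],[-0.05,-0.003,0.055],[-0.05,-0.003,0.095],[-0.045,0.005,0.13],[-0.035,0.015,0.16],[-0.025,0.025,0.18],[-0.02,0.03,0.19],[-0.02,0.03,0.19]], "rot": [[0,0,0],[0,0,0],[0,0,0],[0,0,0],[0,0,0],[0.003,-0.05,0],[0.007,-0.1,0],[0.01,-0.15,0],[0.01,-0.15,0],[0.01,-0.15,0]]}}

```text
time: 13.83
ee_pos: [0.4977, -0.0073, 0.2535]
eef_rot: [0.974, 0.037, 0.225, -0.011]
ft_force: [-0.6, 0.1, -0.0]
width: 0.0432
grip_force: 0.0
```

```bash
cat >> h.py <<'E'
th=0.07; K=np.array([.573,-.0005,.1455]); a=np.radians(35)
n=np.array([-np.sin(a)*np.cos(th),-np.sin(a)*np.sin(th),np.cos(a)]); u=np.array([np.cos(a)*np.cos(th),np.cos(a)*np.sin(th),np.sin(a)]); v=np.array([np.sin(th),-np.cos(th),0])
def toolR(phi): x=u*np.cos(phi)+v*np.sin(phi); return np.c_[x,np.cross(-n,x),-n]
def plane(cam,uv,P,T):   # ray onto plane through P with normal n -> clock coordinates (up, right) m about K
    p0,p1=ray(cam,uv,0,T),ray(cam,uv,.1,T); d=p1-p0; X=p0+d*(((P-p0)@n)/(d@n)); return np.array([(X-K)@u,(X-K)@v])
E
python3 - <<'E'
from h import *
im,T=snap("wrist","h2")
np.save("T_h.npy",T)
for l in("key_grip","dial"): find(l,"wrist",T)
print("K px",px("wrist",K,T))
c=px("wrist",K,T).astype(int); x0,y0=max(c[0]-60,0),max(c[1]-45,0)
cv2.imwrite("pics/h.png",cv2.resize(im[y0:y0+90,x0:x0+120],None,fx=6,fy=6,interpolation=cv2.INTER_CUBIC)[:,:,::-1]); print(x0,y0)
s=r.read_state();Rm=R.from_quat(s["eef_rot"]);print(s["time"],s["ee_pos"],np.round(s["joint_positions"],3),s["ft_force"])
for ph in(-110,70): print(ph,(R.from_matrix(toolR(np.radians(ph)))*Rm.inv()).as_rotvec().round(3))
E
```

```text
wrist spot_point key_grip 0.85 [ 0.5736 -0.0054  0.1468] [284. 182.]
wrist spot_point dial 0.64 [0.5885 0.0009 0.1243] [279. 173.]
K px [279.02139709 182.50752577]
219 137
13.9833 [ 0.49551113 -0.00866325  0.2494893 ] [ 1.027 -0.396 -0.846  2.083 -0.506  0.93  -1.118] [-0.88482055 -0.19561289  0.5486814 ]
-110 [-0.966 -0.187  1.655]
70 [ 0.618 -0.093 -1.06 ]
```

View pics/h.png

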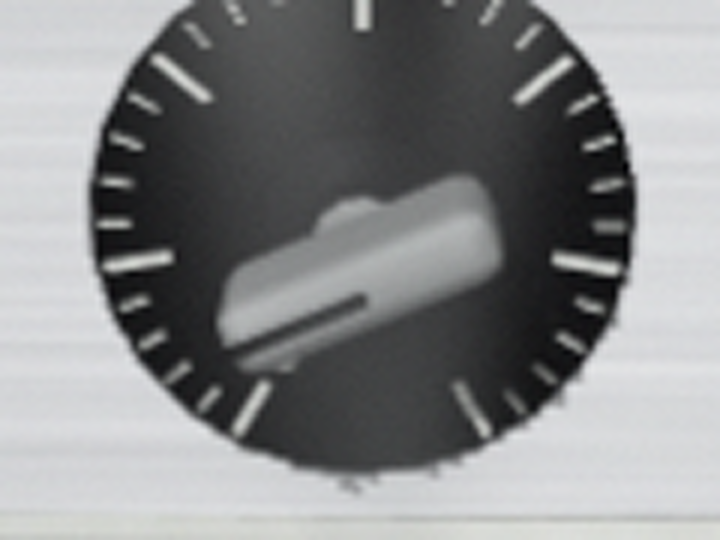

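The crop shows the pointer line running from (365,299) to (235,352), between the 0 mark (250,410) and the 10 mark (137,262). Long mark 50 is at (585,265).

Run:
```python
from h import *
T=np.load("T_h.npy"); P=lambda q:np.array([219+q[0]/6,137+q[1]/6])
A,B=(plane("wrist",P(q),K+.013*n,T) for q in((365,299),(235,352)))
d=B-A; ang=np.degrees(np.arctan2(d[1],d[0]))%360; print("wing top mid",A,"tip",B,"cw deg",ang,"min",(ang-210)/5)
D=K-.026*n
for m,q in zip(range(0,61,10),((250,410),(137,262),(182,78),(363,10),(545,80),(585,265),(473,410))):
    c=plane("wrist",P(q),D,T); print(m,c.round(4),(np.degrees(np.arctan2(c[1],c[0]))-210)%360/5)
s=r.read_state();Rm=R.from_quat(s["eef_rot"]);p=np.array(s["ee_pos"])
for ph in(ang-360,): print(ph,(R.from_matrix(toolR(np.radians(ph)))*Rm.inv()).as_rotvec().round(3), "standoff shift",(K+.07*n-p).round(4))
```

```text
wing top mid [0.00036722 0.00082162] tip [-0.00801164 -0.01836988] cw deg 246.41427086417644 min 7.282854172835289
0 [-0.0335 -0.019 ] 71.92350540114303
10 [-0.0069 -0.0373] 9.892261878293834
20 [ 0.024  -0.0288] 19.961072461672224
30 [0.0349 0.0001] 30.047008716925518
40 [0.0239 0.0293] 40.147117949221034
50 [-0.0071  0.0371] 50.15579225958694
60 [-0.0332  0.0192] 59.9976738149187
-113.58572913582356 [-0.998 -0.186  1.709] standoff shift [ 0.0374  0.0054 -0.0466]
```

The marks reproduce 0 to 60 within 0.2 min, so the dial pose is good. The pointer is at 7.3 min, leaving 3.73 rad to wind. I'll do it in two grasps because of the wrist range.

{"op": "arm_command", "data": {"xyz": [[0.002,0,0],[0.005,0.001,0],[0.008,0.001,0],[0.01,0.001,-0.003],[0.013,0.002,-0.006],[0.015,0.002,-0.01],[0.018,0.003,-0.014],[0.02,0.003,-0.018],[0.023,0.003,-0.022],[0.025,0.004,-0.026],[0.028,0.004,-0.03],[0.03,0.005,-0.034],[0.033,0.005,-0.038],[0.035,0.005,-0.042],[0.037,0.005,-0.045],[0.037,0.005,-0.047],[0.037,0.005,-0.047],[0.037,0.005,-0.047],[0.037,0.005,-0.047]], "rot": [[-0.058,-0.011,0.1],[-0.117,-0.022,0.2],[-0.175,-0.033,0.3],[-0.234,-0.044,0.4],[-0.292,-0.054,0.5],[-0.35,-0.065,0.6],[-0.409,-0.076,0.7],[-0.467,-0.087,0.8],[-0.526,-0.098,0.9],[-0.584,-0.109,1.0],[-0.642,-0.12,1.1],[-0.701,-0.131,1.2],[-0.759,-0.141,1.3],[-0.818,-0.152,1.4],[-0.876,-0.163,1.5],[-0.934,-0.174,1.6],[-0.998,-0.186,1.709],[-0.998,-0.186,1.709],[-0.998,-0.186,1.709]]}}

```text
time: 15.57
ee_pos: [0.5323, -0.0034, 0.2019]
eef_rot: [0.496, 0.815, 0.174, 0.244]
ft_force: [0.1, 0.4, -0.7]
width: 0.0433
grip_force: 0.0
```

```bash
cat >> h.py <<'E'
def rep(phi,off):
    s=r.read_state();Rm=R.from_quat(s["eef_rot"]);p=np.array(s["ee_pos"])
    print(s["time"],p.round(4),"j",np.round(s["joint_positions"],3),"f",np.round(s["ft_force"],1),"tau.n",np.round(np.array(s["torque"])@n,3),"w",round(s["width"],4))
    x=Rm.as_matrix()[:,0];print("tool phi",np.degrees(np.arctan2(x@v,x@u)),"z err",np.degrees(np.arccos(min(1,-Rm.as_matrix()[:,2]@n))),"off K (u,v,n)",[round(float((p-K)@e),4) for e in(u,v,n)])
    print("to go rot",(R.from_matrix(toolR(np.radians(phi)))*Rm.inv()).as_rotvec().round(4),"xyz",(K+off*n-p).round(4))
E
python3 - <<'E'
from h import *
rep(-113.6,-.006)
E
```

```text
15.5667 [ 0.5323 -0.0034  0.2019] j [ 0.514 -0.264 -0.514  2.234 -0.303  0.544  0.664] f [ 0.1  0.4 -0.7] tau.n 0.002 w 0.0433
tool phi -113.35820138720658 z err 0.1508923161385105 off K (u,v,n) [-0.0011, 0.0, 0.0697]
to go rot [-0.0034 -0.0025  0.0027] xyz [ 0.0442  0.0031 -0.0614]
```

{"op": "arm_command", "data": {"xyz": [[0.01,0.001,-0.014],[0.02,0.0015,-0.028],[0.03,0.002,-0.042],[0.037,0.0025,-0.052],[0.042,0.003,-0.058],[0.044,0.003,-0.0612],[0.044,0.003,-0.0612],[0.044,0.003,-0.0612]], "rot": [[0,0,0],[0,0,0],[0,0,0],[0,0,0],[0,0,0],[0,0,0],[0,0,0],[0,0,0]]}}

```text
time: 16.23
ee_pos: [0.5767, -0.0004, 0.142]
eef_rot: [0.495, 0.815, 0.174, 0.245]
ft_force: [0.4, -0.0, 0.5]
width: 0.0436
grip_force: 0.0
```

{"op": "arm_command", "data": {"xyz": [[0,0,0],[0,0,0],[0,0,0],[0,0,0],[0,0,0],[0,0,0],[0,0,0],[0,0,0]], "rot": [[0,0,0],[0,0,0],[0,0,0],[0,0,0],[0,0,0],[0,0,0],[0,0,0],[0,0,0]], "grip": 0, "squeeze": 40}}

```text
time: 16.9
ee_pos: [0.5765, -0.0005, 0.142]
eef_rot: [0.494, 0.816, 0.173, 0.245]
ft_force: [-5.3, -0.3, 4.8]
width: 0.0118
grip_force: 40.0
```

Run:
```python
from h import *
rep(-113.6,-.006)
print((-n*1.0).round(4))
```

```text
16.9 [ 5.765e-01 -5.000e-04  1.420e-01] j [ 0.569 -0.049 -0.628  2.21  -0.087  0.362  0.487] f [-5.3 -0.3  4.8] tau.n 0.079 w 0.0118
tool phi -113.60968834697539 z err 0.05166976474234303 off K (u,v,n) [0.0009, 0.0002, -0.0049]
to go rot [-0.0004 -0.0007 -0.0005] xyz [-0.0001  0.0002 -0.0014]
[ 0.5722  0.0401 -0.8192]
```

{"op": "arm_command", "data": {"xyz": [[0,0,0],[0,0,0],[0,0,0],[0,0,0],[0,0,0],[0,0,0],[0,0,0],[0,0,0],[0,0,0],[0,0,0],[0,0,0],[0,0,0],[0,0,0],[0,0,0],[0,0,0],[0,0,0],[0,0,0],[0,0,0]], "rot": [[0.057,0.004,-0.082],[0.114,0.008,-0.164],[0.172,0.012,-0.246],[0.229,0.016,-0.328],[0.286,0.02,-0.41],[0.343,0.024,-0.491],[0.4,0.028,-0.573],[0.458,0.032,-0.655],[0.515,0.036,-0.737],[0.572,0.04,-0.819],[0.629,0.044,-0.901],[0.687,0.048,-0.983],[0.744,0.052,-1.065],[0.801,0.056,-1.147],[0.858,0.06,-1.229],[0.916,0.064,-1.311],[0.973,0.068,-1.393],[0.973,0.068,-1.393]]}}

```text
time: 18.4
ee_pos: [0.5764, -0.0005, 0.1418]
eef_rot: [0.94, 0.164, 0.299, 0.031]
ft_force: [-6.2, -0.4, 4.2]
width: 0.0114
grip_force: 40.0
```

Run:
```python
from h import *
rep(-113.6+213.6,-.006)
```

```text
18.4 [ 5.764e-01 -5.000e-04  1.418e-01] j [ 0.7   -0.047 -0.754  2.206 -0.101  0.36  -1.205] f [-6.2 -0.4  4.2] tau.n -0.102 w 0.0114
tool phi -15.799372669999505 z err 0.03954696963542176 off K (u,v,n) [0.0007, 0.0002, -0.0049]
to go rot [ 1.1568  0.0804 -1.6553] xyz [ 0.      0.0002 -0.0013]
```

{"op": "arm_command", "data": {"xyz": [[0,0,0],[0,0,0],[0,0,0],[0,0,0],[-0.0069,-0.0005,0.0098],[-0.0137,-0.0009,0.0197],[-0.0206,-0.0014,0.0295],[-0.0206,-0.0014,0.0295],[-0.0206,-0.0014,0.0295],[-0.0206,-0.0014,0.0295],[-0.0206,-0.0014,0.0295],[-0.0206,-0.0014,0.0295],[-0.0206,-0.0014,0.0295],[-0.0206,-0.0014,0.0295],[-0.0206,-0.0014,0.0295],[-0.0206,-0.0014,0.0295],[-0.0206,-0.0014,0.0295],[-0.0206,-0.0014,0.0295],[-0.0206,-0.0014,0.0295],[-0.0206,-0.0014,0.0295]], "rot": [[0,0,0],[0,0,0],[0,0,0],[0,0,0],[0,0,0],[0,0,0],[0,0,0],[-0.069,-0.005,0.098],[-0.137,-0.01,0.197],[-0.206,-0.014,0.295],[-0.275,-0.019,0.393],[-0.343,-0.024,0.491],[-0.412,-0.029,0.59],[-0.48,-0.034,0.688],[-0.549,-0.038,0.786],[-0.618,-0.043,0.884],[-0.686,-0.048,0.983],[-0.755,-0.053,1.081],[-0.824,-0.058,1.179],[-0.892,-0.062,1.278]], "grip": 0.45}}

```text
time: 20.07
ee_pos: [0.5563, -0.0016, 0.1715]
eef_rot: [0.548, 0.781, 0.19, 0.233]
ft_force: [-0.3, 0.6, -0.5]
width: 0.0393
grip_force: 0.0
```

{"op": "arm_command", "data": {"xyz": [[0,0,0],[0,0,0],[0,0,0],[0,0,0],[0,0,0],[0,0,0],[0,0,0],[0,0,0],[0,0,0],[0,0,0],[0,0,0],[0,0,0],[0,0,0],[0,0,0],[0,0,0]], "rot": [[-0.069,-0.005,0.098],[-0.137,-0.01,0.197],[-0.206,-0.014,0.295],[-0.275,-0.019,0.393],[-0.343,-0.024,0.491],[-0.412,-0.029,0.59],[-0.48,-0.034,0.688],[-0.549,-0.038,0.786],[-0.618,-0.043,0.884],[-0.686,-0.048,0.983],[-0.755,-0.053,1.081],[-0.824,-0.058,1.179],[-0.904,-0.063,1.294],[-0.904,-0.063,1.294],[-0.904,-0.063,1.294]]}}

```text
time: 21.32
ee_pos: [0.5563, -0.0014, 0.1716]
eef_rot: [-0.165, 0.939, -0.031, 0.298]
ft_force: [0.5, 0.6, 0.4]
width: 0.0392
grip_force: 0.0
```

Run:
```python
from h import *
rep(-15.8-180,-.006)
```

```text
21.3167 [ 0.5563 -0.0014  0.1716] j [ 0.147 -0.155 -0.215  2.24  -0.068  0.445  1.896] f [0.5 0.6 0.4] tau.n -0.021 w 0.0392
tool phi 164.06906262490045 z err 0.07239907205977182 off K (u,v,n) [0.0013, -0.0002, 0.0309]
to go rot [ 0.0017 -0.0011 -0.0016] xyz [ 0.0201  0.0012 -0.031 ]
```

Descend, close on the wing, and then wind the remaining 2.02 rad.

{"op": "arm_command", "data": {"xyz": [[0.007,0.0005,-0.01],[0.014,0.001,-0.02],[0.02,0.0012,-0.03],[0.02,0.0012,-0.03]], "rot": [[0,0,0],[0,0,0],[0,0,0],[0,0,0]]}}

```text
time: 21.65
ee_pos: [0.5759, -0.0004, 0.1396]
eef_rot: [-0.164, 0.94, -0.031, 0.297]
ft_force: [-0.0, -0.5, -1.2]
width: 0.0396
grip_force: 0.0
```

{"op": "arm_command", "data": {"xyz": [[0,0,0],[0,0,0],[0,0,0],[0,0,0],[0,0,0],[0,0,0],[0,0,0],[0,0,0]], "rot": [[0,0,0],[0,0,0],[0,0,0],[0,0,0],[0,0,0],[0,0,0],[0,0,0],[0,0,0]], "grip": 0, "squeeze": 40}}

```text
time: 22.32
ee_pos: [0.5764, -0.0004, 0.1421]
eef_rot: [-0.166, 0.939, -0.032, 0.299]
ft_force: [-6.4, -0.2, 5.7]
width: 0.0117
grip_force: 40.0
```

Run:
```python
from h import *
rep(100-180,-.006)
```

```text
22.3167 [ 5.764e-01 -4.000e-04  1.421e-01] j [ 0.154 -0.062 -0.23   2.229 -0.021  0.363  1.858] f [-6.4 -0.2  5.7] tau.n -0.114 w 0.0117
tool phi 163.95249851195743 z err 0.0556383385672593 off K (u,v,n) [0.0008, 0.0001, -0.0047]
to go rot [ 1.1588  0.0801 -1.6592] xyz [ 0.      0.0001 -0.0015]
```

{"op": "arm_command", "data": {"xyz": [[0,0,0],[0,0,0],[0,0,0],[0,0,0],[0,0,0],[0,0,0],[0,0,0],[0,0,0],[0,0,0],[0,0,0],[0,0,0],[0,0,0],[0,0,0],[0,0,0],[0,0,0],[0,0,0],[0,0,0],[0,0,0],[0,0,0],[0,0,0]], "rot": [[0.061,0.004,-0.087],[0.122,0.008,-0.175],[0.183,0.013,-0.262],[0.244,0.017,-0.349],[0.305,0.021,-0.437],[0.366,0.025,-0.524],[0.427,0.03,-0.611],[0.488,0.034,-0.699],[0.549,0.038,-0.786],[0.61,0.042,-0.873],[0.671,0.046,-0.961],[0.732,0.051,-1.048],[0.793,0.055,-1.135],[0.854,0.059,-1.223],[0.915,0.063,-1.31],[0.976,0.067,-1.397],[1.037,0.072,-1.485],[1.098,0.076,-1.572],[1.159,0.08,-1.659],[1.159,0.08,-1.659]]}}

```text
time: 23.98
ee_pos: [0.5763, -0.0005, 0.1421]
eef_rot: [0.711, 0.636, 0.238, 0.185]
ft_force: [-6.4, 0.2, 6.9]
width: 0.0118
grip_force: 40.0
```

{"op": "arm_command", "data": {"xyz": [[0,0,0],[0,0,0],[0,0,0],[0,0,0],[-0.007,-0.0005,0.01],[-0.0206,-0.0014,0.0295],[-0.04,-0.003,0.057],[-0.057,-0.004,0.082],[-0.08,-0.005,0.11],[-0.1,-0.007,0.13],[-0.1,-0.007,0.13],[-0.1,-0.007,0.13]], "rot": [[0,0,0],[0,0,0],[0,0,0],[0,0,0],[0,0,0],[0,0,0],[0,0,0],[0,0,0],[0,0,0],[0,0,0],[0,0,0],[0,0,0]], "grip": 0.45}}

```text
time: 24.98
ee_pos: [0.4765, -0.0076, 0.2734]
eef_rot: [0.708, 0.638, 0.238, 0.187]
ft_force: [0.2, -0.6, -0.4]
width: 0.0393
grip_force: 0.0
```

Run:
```python
from h import *
rep(0,.1)
im,T=snap("scene")
c1=cv2.resize(im[170:290,200:340],None,fx=3.5,fy=3.5,interpolation=cv2.INTER_CUBIC)
im,T=snap("top"); c2=cv2.resize(im[150:260,225:340],None,fx=2.6,fy=2.6,interpolation=cv2.INTER_CUBIC)
o=np.zeros((420,490+c2.shape[1],3),np.uint8);o[:c1.shape[0],:490]=c1;o[:c2.shape[0],490:]=c2
print(o.shape);cv2.imwrite("pics/i.png",o[:,:,::-1])
```

```text
24.9833 [ 0.4765 -0.0076  0.2734] j [ 0.283 -0.476 -0.264  2.238 -0.241  0.761  0.028] f [ 0.2 -0.6 -0.4] tau.n -0.003 w 0.0393
tool phi -80.03389975209397 z err 0.24062471309766206 off K (u,v,n) [-0.0059, 0.0003, 0.1602]
to go rot [ 0.8016  0.0595 -1.1424] xyz [ 0.0393  0.0031 -0.0459]
(420, 789, 3)
```

View pics/i.png

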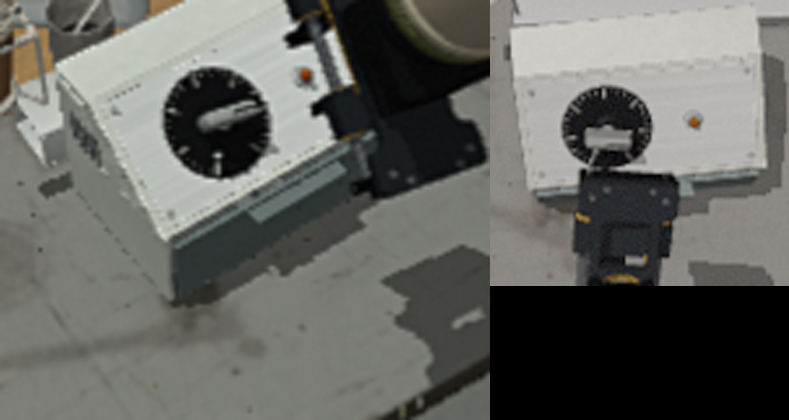

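The scene and top crops show the wing turned to about 100° clockwise of up (the 50 mark) and the drawer apparently flush. I'll turn the wrist to check both from close by.

{"op": "arm_command", "data": {"xyz": [[0,0,0],[0,0,0],[0,0,0],[0,0,0],[0,0,0],[0,0,0],[0,0,0],[0,0,0],[0,0,0],[0,0,0],[0,0,0],[0,0,0],[0,0,0],[0,0,0],[0,0,0]], "rot": [[0.062,0.005,-0.088],[0.123,0.009,-0.176],[0.185,0.014,-0.264],[0.247,0.018,-0.352],[0.308,0.023,-0.439],[0.37,0.027,-0.527],[0.432,0.032,-0.615],[0.493,0.037,-0.703],[0.555,0.041,-0.791],[0.617,0.046,-0.879],[0.678,0.05,-0.967],[0.74,0.055,-1.054],[0.802,0.06,-1.142],[0.802,0.06,-1.142],[0.802,0.06,-1.142]]}}

```text
time: 26.33
ee_pos: [0.4762, -0.0075, 0.2703]
eef_rot: [0.953, 0.035, 0.3, -0.013]
ft_force: [-0.4, -0.3, 0.3]
width: 0.0389
grip_force: 0.0
```

Run:
```python
from h import *
im,T=snap("wrist","j0"); np.save("T_j.npy",T)
for l in("drawer_front","key_grip"): find(l,"wrist",T)
c=px("wrist",K,T); print(c)
x0,y0=int(c[0])-75,int(c[1])-60
cv2.imwrite("pics/j.png",cv2.resize(im[y0:y0+150,x0:x0+200],None,fx=4,fy=4,interpolation=cv2.INTER_CUBIC)[:,:,::-1]); print(x0,y0); rep(0,.1)
```

```text
wrist spot_point drawer_front 0.67 [ 0.5199 -0.0385  0.0675] [309. 261.]
wrist spot_point key_grip 0.75 [0.5722 0.     0.1466] [280. 190.]
[280.11953805 190.20962471]
205 130
26.4833 [ 0.4763 -0.0074  0.271 ] j [ 0.548 -0.492 -0.445  2.229 -0.428  0.787 -1.195] f [ 0.8  0.  -1.1] tau.n -0.033 w 0.0396
tool phi -0.12570463743033633 z err 0.2857685536124202 off K (u,v,n) [-0.0074, 0.0001, 0.1584]
to go rot [-0.0027 -0.0009 -0.0046] xyz [ 0.0395  0.0029 -0.0436]
```

View pics/j.png

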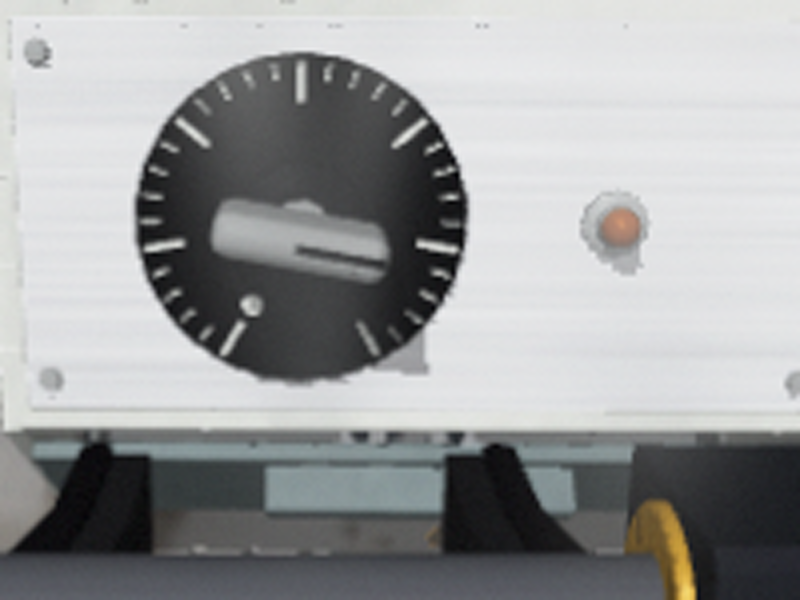

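The pointer line runs from (297,248) to (388,265), on the 50 mark. A thin grey strip shows between the oven edge (row 430) and the drawer plate (row 442). I'll measure that gap.

Run:
```python
from h import *
T=np.load("T_j.npy"); P=lambda q:np.array([205+q[0]/4,130+q[1]/4]); ox=np.array([np.cos(th),np.sin(th),0])
A,B=(plane("wrist",P(q),K+.013*n,T) for q in((297,248),(388,265)))
d=B-A; print("min",(np.degrees(np.arctan2(d[1],d[0]))-210)%360/5)
O=np.array([.6168,-.0328,0])
f=lambda q,z:round(float((ray("wrist",P(q),z,T)-O)@ox)*1000,1)
print("oven front edge",f((300,430),.088),"plate top inner",f((300,443),.08),"outer",f((300,461),.08),"lip back/front top",f((420,468),.075),f((420,490),.075),f((420,512),.065))
```

```text
min 50.105704922350945
oven front edge -74.5 plate top inner -76.2 outer -81.6 lip back/front top -82.2 -88.8 -93.1
```

```bash
python3 -c "
from bench import r
print(r.close_job())"
```

```text
the job is handed in; nothing more can be done
None
```

The job is handed in, though the hand-in returned no verdict: the bracket stands in the tray, the drawer is pushed to its stop (about 1–2 mm gap in the last picture), and the timer reads about 50.1 minutes, at roughly 26.5 s of the 72 s.

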